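# Gauge a lens sleeve and sort it

### The arm

A 6-joint arm with a two-finger parallel gripper is mounted at the origin on the work surface. World frame = base frame: x ahead of the robot, y to its left, z up, the work surface at z = 0. Lengths are in mm, angles in rad, forces in N, time in s.
With the tool pointing down it reaches from about 350 to 775 mm from the base axis. Payload 7.3 kg.
Tool frame: the origin (TCP) lies at the very end of the fingers, on their centre line; the grasp point (between the pads) lies 19 mm behind it (manip.grasp_offset is the distance from the TCP to the grasp point, in mm); z points along the fingers, y is the line along which they close (so a half turn about z gives the same grasp; the last joint's range is limited). The gripper opens to 92 mm and grips with 3 to 60 N. Pads are 19 mm wide; open, the fingers measure 130 mm over their backs; the gripper's body (75 mm by 190 mm) begins 47 mm behind the grasp point.
Start: joints at [-0.146, 0.342, 1.524, -0, 1.275, -0.146], TCP at [525.021, 0.019, 203.841] pointing down, gripper open.
Joint ranges: [-2.53, 2.53], [-0.77, 2.02], [0.04, 2.7], [-1, 4.14], [0.28, 2.66], [-3.11, 3.11]. Speed limits (rad/s): [2.57, 2.57, 3.14, 3.14, 3.14, 3.14].

### API

Orientations are given as a unit quaternion [x, y, z, w].
In Python, from plant import readout, viewer, job, manip gives the robot as it stands.
- The arm moves only by the shell command python3 -m jog 'ROWS' [FORCE]. ROWS is JSON, a list of rows, each an object with "delta_pos": the shift along the tool's x, y, z in mm, a list of three; "rotation": the turn, a rotation vector about the tool's x, y, z in degrees, a list of three; "jaw": the closure, from -1 (fully open) to 1 (shut). In form: [{"delta_pos": [dx, dy, dz], "rotation": [wx, wy, wz], "jaw": jaw}, ...]. A call has 1 to 20 rows; each row is the pose to reach, as a shift and turn from the pose commanded when the call began, along the tool's axes at that moment; what a row does not reach only later rows make up. A row lasts 1/8 s, in which the tool goes at most 62.5 mm and 10.7 degrees, less where a joint would pass 70% of its speed; a pose out of reach is approached as far as the arm can. A call with a gripper value outside its range is refused whole. The fingers move at their own pace and stop on an object; FORCE is the grip in N (left out, the last holds). Time passes only in rows, so rows that repeat a pose let the fingers close. It gives the time, the measured TCP pose, the force, the opening and the grip force at its end, in the units of the state.
- readout.sense(): the state, without advancing time (a new reading comes with each control period).
- viewer.read_camera(name): name is "scene" or "side" or "wrist"; returns a dict with "pixels" (400x640x3 uint8, red, green, blue), "range_z" (400x640 float32, mm along the optical axis (not along the pixel's ray), 0 where there is no reading), "vertical_fov" (degrees; the focal length in pixels is half the picture's height over the tangent of half this angle, whatever the lens; pixels are square), "cx", "cy" (the principal point, pixels), "dist" ([k1, k2, p1, p2, k3] as OpenCV has them; the pictures are not rectified), "rvec" (rotation vector, rad) and "tvec" (3), from world to camera coordinates, as OpenCV has them. Camera axes: x right, y down, z forward; pixel columns grow to the right and rows downward; lengths in mm; the calibration is good to about 2 mm. A picture is of the moment at which its call begins.
- job.hand_in(): hands the job in; it is judged then, once.
Trained networks look in a picture, given as the dict that the camera call returned (one of the last four; its "shot" number tells which), for a name from the list of things; names that differ only in an ending like _2 or _b are one class to them, and where a whole thing is asked for, a point or a joint stands for the part that bears it (a point fixed in the world has none). Each returns a list of dicts, best first, with "p" (0 to 1); they miss things now and then, are a little off and sometimes report something else, mostly with a low value. They report only what shows in the picture. A call takes as long as a camera call. They do not tell look-alikes from the thing itself.
- viewer.find_in(picture, query): "position" ([column, row] in pixels, amid what is visible of it).
The state is a dict: "t": time; "qpos": joint angles; "joint_vel": joint speeds; "tau": joint torques, N m; "tcp_pos": TCP position; "orientation": TCP orientation; "force": force on the tool from outside, world axes, zero at the start; "moment": the same for the moment, N m; "finger_gap": opening from 0.0 (shut) to 1.0 (fully open); "finger_force": force on a finger pad.
Only numpy, scipy, OpenCV 4.12 (cv2) and the standard library are available. Lean on these libraries where they do the work, as an engineer would, in place of code of your own. Each camera call takes 0.05 s, during which the arm holds its last target. There are 200 camera calls.

### The job

Take the square lens sleeve out of the left-hand pocket of the black rack (left as seen from the robot) and slide it onto the horizontal stepped gauge pin as far as it will go; the pocket leaves only the sleeve's two ends free, so set it down on the bench on the way and take it again across its sides. If it goes fully home against the gauge's upright plate, set it down lying flat in the middle of the rectangular tray; if it stops short at the pin's step, set it down lying flat in the middle of the round dish. Lower it in rather than dropping it, and leave the other sleeve and the rest of the bench as they are.

Things in the scene. Friction and masses are not known exactly. Their poses are not given: they have to be found in the camera images.
- sleeve_a: Square-bodied aluminium lens sleeve: block 62 mm long (x), 50 x 50 mm across, round bore right through along x, both ends alike, about 0.28 kg. The two sleeves look alike; one bore is 34 mm, the other 26 mm, and the gauge shows which. Starts in a rack pocket, bore along the rack's x, underside 10 mm above the bench. Origin: centre of its underside; z up.
- sleeve_b: Square-bodied aluminium lens sleeve: block 62 mm long (x), 50 x 50 mm across, round bore right through along x, both ends alike, about 0.28 kg. The two sleeves look alike; one bore is 34 mm, the other 26 mm, and the gauge shows which. Starts in a rack pocket, bore along the rack's x, underside 10 mm above the bench. Origin: centre of its underside; z up.
- sleeve_a_mid (a point): The middle of sleeve_a, on its bore's axis, 25 mm above its underside. Axes as sleeve_a's.
- sleeve_b_mid (a point): The middle of sleeve_b, on its bore's axis, 25 mm above its underside. Axes as sleeve_b's.
- rack: Black fixed rack: base 80 (x) x 148 (y) x 10 mm, three upright fins 56 mm long (x), 12 thick, tops 66 mm above the bench, at y = -68, 0, 68 mm. Two pockets 56 mm wide at y = +34 (left-hand) and -34 mm. Fins stand 6 mm above the sleeves, so only a sleeve's end faces, 3 mm past the fins, are free. Origin: underside centre; x away from the robot, y to its left, turned up to 0.35 rad.
- gauge: Fixed stepped gauge: base plate 80 mm wide, 10 thick, x -80 to +50 mm; dark upright plate 60 wide, 20 thick, top 78 mm above the bench; from its face a level steel pin along the gauge's -x (roughly to the robot's right). Origin: on the bench below the pin's root at the plate's face; z up.
- gauge_home (a point): The pin's root: on its axis at the plate's face, 55 mm above the bench; axes as the gauge's, pin along -x. Pin diameter: 30 mm to 30 mm from the plate, narrowing over 5 mm (the step), then 20 mm to the free end at 70 mm, the last 6 mm tapering to 12. A 34 mm bore slides on until the sleeve's end meets the plate; a 26 mm one stops with its leading end about 32 mm from it.
- tray: Grey rectangular open tray fixed to the bench, 150 mm (x) by 140 mm (y), 22 mm high, walls 4 mm; for the sleeve that fits. Origin: centre of its underside, z up.
- tray_in (a point): Centre of the tray's inner floor.
- dish: Round aluminium dish fixed to the bench, 148 mm across the rim, 140 mm across the foot, 22 mm high, wall 3 mm, floor 4 mm thick; for the tight sleeve. Origin: centre of its underside, z up. Tray and dish may change places.
- dish_in (a point): Centre of the dish's inner floor.
- driver: Loose screwdriver with an orange handle lying on the bench to the right of the rack, a bystander. Origin about its middle, on its underside.
- dispenser: Loose white jar, 60 mm in diameter, 100 mm high, with a steel cap, a bystander. Origin: centre of its underside.
- cap: Loose black cap, 40 mm in diameter, 22 mm high, a bystander. Origin: centre of its underside.
Not all that is in view belongs to the job. What is shaped like the sleeve_b but green is not meant.

How it is judged:
By the outcome, as a careful person would: the job done as asked, in the order asked, and still so for the second after the job is handed in, with the robot touching nothing.
It also fails if it takes over 58 s, if anything falls off the work surface, if the arm or the gripper's body presses on something with over 40 N, if the wrist force passes 120 N, or if a joint passes its speed limit or range.

## Working session

There is one attempt and no reset: what is moved stays moved. The work goes in short steps, Python scripts to look and compute and a shell command to move; the robot and the scene stay as the last step left them, time stands still between calls to the robot, and variables do not carry over. Pictures are saved under pics/ and viewed, at most 10 in all, crops included, and the job is handed in when it is done.

```bash
ls; mkdir -p pics
cat > h.py <<'E'
import numpy as np, cv2
from plant import readout, viewer, job, manip
from scipy.spatial.transform import Rotation as R
def K(p):
    h=p["pixels"].shape[0]; f=h/2/np.tan(np.radians(p["vertical_fov"])/2)
    return np.array([[f,0,p["cx"]],[0,f,p["cy"]],[0,0,1.]])
def cloud(p):
    """HxWx3 world points; nan where no range"""
    h,w=p["range_z"].shape
    u,v=np.meshgrid(np.arange(w),np.arange(h))
    n=cv2.undistortPoints(np.stack([u,v],-1).reshape(-1,1,2).astype(np.float64),K(p),np.array(p["dist"],float)).reshape(h,w,2)
    z=p["range_z"].astype(float).copy(); z[z==0]=np.nan
    c=np.dstack([n[...,0]*z,n[...,1]*z,z])
    Rm=cv2.Rodrigues(np.array(p["rvec"],float))[0]
    return (c-np.array(p["tvec"],float).ravel())@Rm
def proj(p,X):
    return cv2.projectPoints(np.array(X,float).reshape(-1,1,3),np.array(p["rvec"],float),np.array(p["tvec"],float),K(p),np.array(p["dist"],float))[0].reshape(-1,2)
def save(p,name): cv2.imwrite("pics/"+name,p["pixels"][...,::-1])
E
python3 - <<'E'
from h import *
np.set_printoptions(precision=1,suppress=True)
ims=[]
for c in ["scene","side"]:
    p=viewer.read_camera(c); save(p,c+"0.png"); C=cloud(p); np.savez(c+"0.npz",C=C,pix=p["pixels"])
    print(c, "cam at", -cv2.Rodrigues(np.array(p["rvec"],float))[0].T@np.ravel(p["tvec"]))
    for q in ["sleeve_a","rack","gauge","gauge_home","tray","tray_in","dish","dish_in","driver","dispenser","cap"]:
        for d in viewer.find_in(p,q)[:4]:
            u,v=np.round(d["position"]).astype(int); print(q,round(d["p"],2),(u,v),C[min(v,399),min(u,639)])
print(readout.sense())
E
```

```text
pics
scene cam at [1098.   375.2 1322.5]
sleeve_a 0.78 (np.int64(300), np.int64(132)) [ 336.1 -305.    39.8]
sleeve_a 0.7 (np.int64(294), np.int64(160)) [ 448.2 -237.2   60.2]
sleeve_a 0.67 (np.int64(235), np.int64(105)) [ 388.6 -556.2   49. ]
sleeve_a 0.64 (np.int64(271), np.int64(115)) [ 346.  -425.6   49.7]
rack 0.64 (np.int64(284), np.int64(163)) [ 470.3 -261.6   46.8]
gauge 0.57 (np.int64(317), np.int64(248)) [650.7  16.6  75.3]
gauge_home 0.86 (np.int64(314), np.int64(248)) [657.6  11.2  79.8]
tray_in 0.96 (np.int64(437), np.int64(297)) [532.  363.3  -0.9]
tray_in 0.23 (np.int64(399), np.int64(237)) [440.7 170.    2. ]
dish 0.88 (np.int64(398), np.int64(236)) [439.1 165.5   0.8]
dish 0.51 (np.int64(274), np.int64(151)) [ 462.1 -309.7   63. ]
dish_in 0.61 (np.int64(400), np.int64(235)) [434.8 169.2   5.5]
driver 0.63 (np.int64(239), np.int64(137)) [ 471.7 -463.8   24.5]
dispenser 0.91 (np.int64(229), np.int64(196)) [ 688.6 -287.2  100. ]
dispenser 0.16 (np.int64(293), np.int64(160)) [ 449.2 -240.6   58.5]
cap 0.47 (np.int64(357), np.int64(304)) [697.4 196.   21.1]
side cam at [1
[... 607 characters left out ...]
n 0.28 (np.int64(370), np.int64(206)) [ 418.3 -211.    52.9]
dish 0.71 (np.int64(306), np.int64(309)) [444.  162.7   5.3]
driver 0.78 (np.int64(378), np.int64(175)) [ 462.  -462.6   22.2]
dispenser 0.74 (np.int64(297), np.int64(177)) [ 667.7 -270.8   64.4]
cap 0.52 (np.int64(202), np.int64(283)) [676.7 195.9  24.2]
{'t': 1.2, 'qpos': array([-0.1,  0.3,  1.5,  0. ,  1.3, -0.1]), 'joint_vel': array([-0., -0.,  0.,  0., -0., -0.]), 'tau': array([  0. , -43.1, -24.4,   0.1,   0. ,  -0. ]), 'tcp_pos': array([525. ,   0. , 203.8]), 'orientation': array([0.7, 0.7, 0. , 0. ]), 'force': array([-0.2,  0.5,  0.6]), 'moment': array([-0., -0.,  0.]), 'finger_force': 0.0, 'finger_gap': 1.0038999611572632}
```

Run:
```python
import cv2
a=cv2.imread("pics/scene0.png")[70:350,200:500]; cv2.imwrite("pics/s0c.png",cv2.resize(a,(640,597),interpolation=cv2.INTER_CUBIC))
```

```text
(no output)
```

View pics/s0c.png

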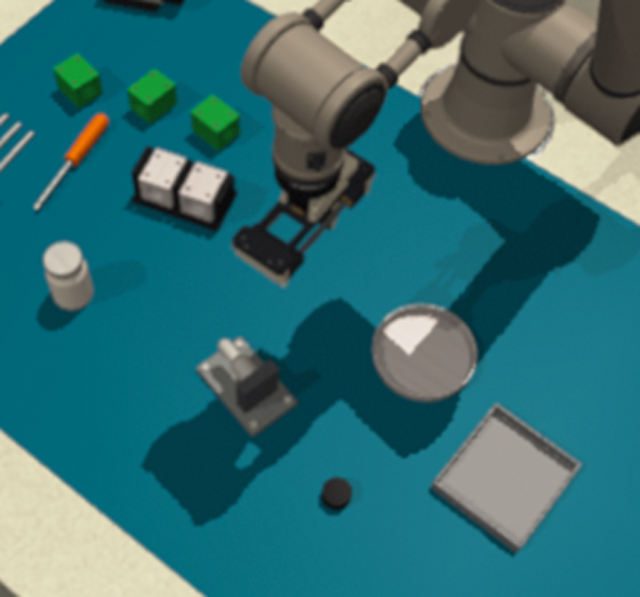

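View pics/side0.png

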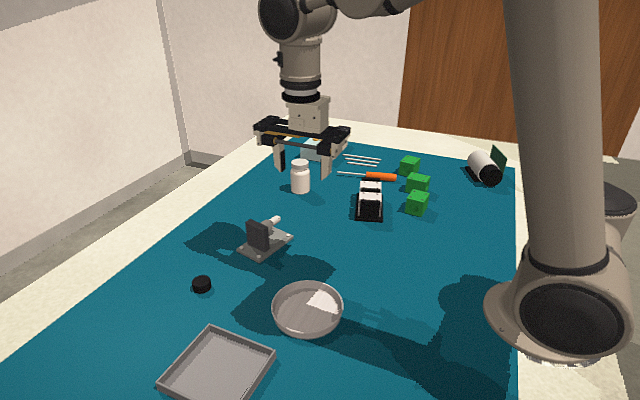

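Run:
```python
from h import *
np.set_printoptions(precision=1,suppress=True)
for c in ["scene","side"]:
    d=np.load(c+"0.npz"); C=d["C"]; P=d["pix"].astype(int); br=P.sum(2)
    def sel(x0,x1,y0,y1,z0,z1,b0=0,b1=999):
        m=(C[...,0]>x0)&(C[...,0]<x1)&(C[...,1]>y0)&(C[...,1]<y1)&(C[...,2]>z0)&(C[...,2]<z1)&(br>b0)&(br<b1)
        return C[m]
    def rect(n,q):
        if len(q)<5: print(c,n,len(q));return
        r=cv2.minAreaRect(q[:,:2].astype(np.float32)); print(c,n,len(q),"c",np.array(r[0]),"sz",np.array(r[1]),"ang",r[2],"z",np.median(q[:,2]))
    rect("rack", sel(380,560,-400,-180,12,80)); 
    rect("racktops", sel(380,560,-400,-180,50,80,450)); 
    t=sel(380,560,-400,-180,50,80,450)
    rect("sleeves L",t[t[:,1]>-276]); rect("sleeves R",t[t[:,1]<-276])
    rect("plate",sel(560,740,-80,100,68,95)); rect("base",sel(560,740,-90,120,4,15));
    rect("pin",sel(560,740,-80,100,40,95,430)); rect("gauge",sel(560,740,-90,120,5,100))
    rect("tray",sel(430,640,260,480,12,40)); rect("dish",sel(340,530,70,260,12,40))
    s=C[np.isfinite(C[...,2])&(np.abs(C[...,2])<8)&(C[...,0]>300)&(C[...,0]<800)&(np.abs(C[...,1])<300)]; print("bench z",np.median(s[:,2]))
```

```text
scene rack 1065 c [ 444.7 -278.1] sz [ 76.7 147.1] ang 16.46711540222168 z 57.509689190122515
scene racktops 468 c [ 440.9 -281.2] sz [ 65.4 123.3] ang 15.137414932250977 z 59.04735777616251
scene sleeves L 230 c [ 432.7 -247.7] sz [63.5 51.3] ang 19.773117065429688 z 59.328158826756365
scene sleeves R 238 c [ 448.2 -306.7] sz [64.8 72.5] ang 12.808863639831543 z 58.80883294739873
scene plate 197 c [634.6  -5.3] sz [75.6 59.6] ang 73.29795837402344 z 77.07468965688619
scene base 1005 c [650.6  15. ] sz [179.5 208.4] ang 0.6277260184288025 z 7.927366912542966
scene pin 53 c [627.5 -38.4] sz [33.9 15.4] ang 80.1825180053711 z 63.91261929267608
scene gauge 1297 c [650.5  14.8] sz [179.4 208.1] ang 0.6277260184288025 z 12.189634127144465
scene tray 382 c [526.1 356.7] sz [140.3 154.4] ang 87.83234405517578 z 20.545251229773395
scene dish 286 c [441.7 164.6] sz [147.8 145.6] ang 31.47288703918457 z 19.524236291752533
bench z 1.0331981470852394
side rack 928 c [ 440.6 -278.5] sz [ 78.1 152.4] ang 16.48432731628418 z 60.83259761063587
side racktops 305 c [ 440.5 -279.7] sz [ 60.5 121.1] ang 15.057926177978516 z 61.63739330754996
side sleeves L 163 c [ 431.3 -249. ] sz [62.3 50.2] ang 22.11801528930664 z 61.5720023884858
side sleeves R 142 c [ 446.7 -303.5] sz [60.5 71.9] ang 14.456437110900879 z 61.69566095272921
side plate 233 c [633.4  -2.6] sz [71.6 59.8] ang 76.14871215820312 z 77.76114559534554
side base 975 c [650.8  14.4] sz [177.3 209.2] ang 0.1721210777759552 z 10.856567650665095
side pin 55 c [622.2 -40.3] sz [28.1 14.6] ang 75.11165618896484 z 63.83339726170163
side gauge 1485 c [653.6  20.8] sz [209.7 165.8] ang 83.66995239257812 z 14.563132500525882
side tray 1237 c [525.6 355. ] sz [141.3 152.8] ang 87.94461822509766 z 20.642842018587405
side dish 762 c [441.6 165.5] sz [145.8 146.5] ang 35.87364959716797 z 20.057306155580292
bench z 2.5128797482786642
```

Left-hand sleeve candidates: white sleeves at scene (294,160) and (274,151) in the rack, and green blocks at (300,132), (271,115), (235,105), which are not meant. The camera faces the robot, so the robot's left is the picture's right. That makes the target (294,160), at about world (433,-247). I'll move over it and confirm with the wrist camera.

```bash
python3 -m jog '[{"delta_pos":[-247,-91,20],"rotation":[0,0,-16],"jaw":-1},{"delta_pos":[-247,-91,20],"rotation":[0,0,-16],"jaw":-1},{"delta_pos":[-247,-91,20],"rotation":[0,0,-16],"jaw":-1},{"delta_pos":[-247,-91,20],"rotation":[0,0,-16],"jaw":-1},{"delta_pos":[-247,-91,20],"rotation":[0,0,-16],"jaw":-1},{"delta_pos":[-247,-91,20],"rotation":[0,0,-16],"jaw":-1},{"delta_pos":[-247,-91,20],"rotation":[0,0,-16],"jaw":-1},{"delta_pos":[-247,-91,20],"rotation":[0,0,-16],"jaw":-1}]'
python3 - <<'E'
from h import *
np.set_printoptions(precision=1,suppress=True)
p=viewer.read_camera("wrist"); C=cloud(p); np.savez("w1.npz",C=C,pix=p["pixels"])
print("cam",-cv2.Rodrigues(np.array(p["rvec"],float))[0].T@np.ravel(p["tvec"]))
P=p["pixels"].astype(int); br=P.sum(2)
save(p,"w1.png")
m=(C[...,2]>52)&(C[...,2]<64.0)&(br>400)&(np.ptp(P,axis=2)<60)
n,l,st,ce=cv2.connectedComponentsWithStats(m.astype(np.uint8))
for i in range(1,n):
    if st[i,4]>300:
        q=C[l==i]; r=cv2.minAreaRect(q[:,:2].astype(np.float32)); print(st[i],r,np.median(q[:,2]))
m=(C[...,2]>62)&(C[...,2]<75)&(C[...,1]<-150)
q=C[m]; print("fins",len(q),cv2.minAreaRect(q[:,:2].astype(np.float32)) if len(q)>5 else 0)
for t in ([433,-247,60],):print("proj",proj(p,t))
E
```

```text
t: 2.2
tcp_pos: [434.5, -246.0, 184.0]
orientation: [0.601, 0.799, 0.0, 0.0]
force: [-0.4, -0.1, 0.4]
finger_gap: 1.001
finger_force: 0.0
cam [ 411.6 -164.4  364.6]
[546   0  46  66 968] ((628.117431640625, -28.480789184570312), (57.164493560791016, 27.647157669067383), 76.98870849609375) 61.085129941196925
[ 289  164   58   46 2494] ((433.1780700683594, -248.10391235351562), (62.110313415527344, 53.41008758544922), 15.750252723693848) 59.782137563901
[ 291  222   53   42 2069] ((451.6894836425781, -314.422607421875), (61.981258392333984, 55.57823181152344), 15.05004596710205) 59.852726210300354
fins 1616 ((440.9606628417969, -280.2322998046875), (58.69279098510742, 148.88330078125), 15.769671440124512)
proj [[317.5 187.7]]
```

View pics/w1.png

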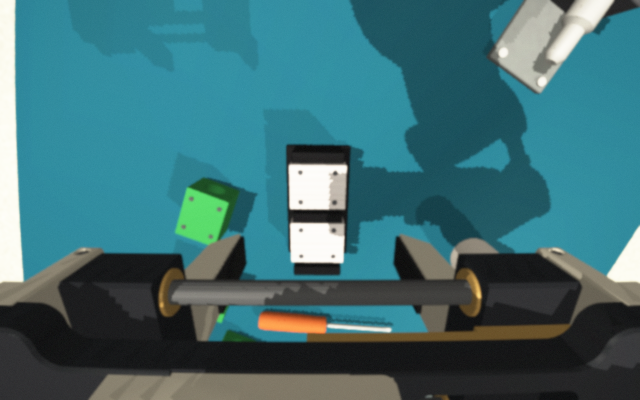

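The wrist picture shows the two sleeves at (317,187) and (317,240). Picture-up is +y, so the one at (317,187) is the left-hand sleeve. The nearest green block is at (205,212), clear of the fingers. The sleeve is at (433,-248) with yaw 15.7°. I'll descend and grip it by its ends.

```bash
python3 -m jog '[{"delta_pos":[-1,-1.5,50],"rotation":[0,0,0],"jaw":-1},{"delta_pos":[-1,-1.5,100],"rotation":[0,0,0],"jaw":-1},{"delta_pos":[-1,-1.5,130],"rotation":[0,0,0],"jaw":-1},{"delta_pos":[-1,-1.5,150],"rotation":[0,0,0],"jaw":-1},{"delta_pos":[-1,-1.5,160],"rotation":[0,0,0],"jaw":-1},{"delta_pos":[-1,-1.5,166],"rotation":[0,0,0],"jaw":-1},{"delta_pos":[-1,-1.5,166],"rotation":[0,0,0],"jaw":-1},{"delta_pos":[-1,-1.5,166],"rotation":[0,0,0],"jaw":0.5},{"delta_pos":[-1,-1.5,166],"rotation":[0,0,0],"jaw":0.5},{"delta_pos":[-1,-1.5,166],"rotation":[0,0,0],"jaw":0.5},{"delta_pos":[-1,-1.5,166],"rotation":[0,0,0],"jaw":0.5},{"delta_pos":[-1,-1.5,166],"rotation":[0,0,0],"jaw":0.5}]' 30
```

```text
t: 3.75
tcp_pos: [432.9, -248.5, 18.1]
orientation: [0.602, 0.799, -0.0, 0.0]
force: [-1.7, -0.3, 3.1]
finger_gap: 0.67
finger_force: 30.0
```

Run:
```python
from h import *
np.set_printoptions(precision=2,suppress=True)
d=np.load("w1.npz"); C=d["C"]; P=d["pix"].astype(int)
g=(C[...,0]>540)&(C[...,0]<720)&(C[...,1]>-100)&(C[...,1]<70)
for z0,z1 in [(5,14),(40,75),(62,75),(66,90)]:
    q=C[g&(C[...,2]>z0)&(C[...,2]<z1)]; print(z0,z1,len(q),q.min(0) if len(q) else 0,q.max(0) if len(q) else 0, cv2.minAreaRect(q[:,:2].astype(np.float32)) if len(q)>5 else 0)
```

```text
5 14 4233 [581.78 -74.67   5.01] [667.83  16.8   13.88] ((629.9689331054688, -26.24065399169922), (82.68815612792969, 81.35841369628906), 76.44209289550781)
40 75 2294 [614.67 -57.62  40.22] [669.17   9.66  74.77] ((631.9338989257812, -17.521286010742188), (80.36345672607422, 38.21730422973633), 58.512081146240234)
62 75 1393 [617.05 -55.3   62.01] [668.21   9.66  74.77] ((632.7894897460938, -16.322219848632812), (76.48910522460938, 34.39999771118164), 56.57691955566406)
66 90 689 [621.04 -46.89  66.  ] [668.34  10.89  78.54] ((636.7724609375, -10.823822021484375), (69.35787963867188, 28.669633865356445), 51.52146530151367)
```

```bash
python3 -m jog '[{"delta_pos":[0,0,-15],"rotation":[0,0,0],"jaw":0.5},{"delta_pos":[0,0,-50],"rotation":[0,0,0],"jaw":0.5},{"delta_pos":[0,0,-90],"rotation":[0,0,0],"jaw":0.5},{"delta_pos":[0,0,-120],"rotation":[0,0,0],"jaw":0.5},{"delta_pos":[30,18,-120],"rotation":[0,0,10],"jaw":0.5},{"delta_pos":[60,36,-120],"rotation":[0,0,20],"jaw":0.5},{"delta_pos":[90,54,-120],"rotation":[0,0,30],"jaw":0.5},{"delta_pos":[120,70,-120],"rotation":[0,0,40],"jaw":0.5},{"delta_pos":[145,85,-120],"rotation":[0,0,50],"jaw":0.5},{"delta_pos":[168,97,-120],"rotation":[0,0,60],"jaw":0.5},{"delta_pos":[168,97,-120],"rotation":[0,0,70],"jaw":0.5},{"delta_pos":[168,97,-120],"rotation":[0,0,80],"jaw":0.5},{"delta_pos":[168,97,-110],"rotation":[0,0,90],"jaw":0.5},{"delta_pos":[168,97,-95],"rotation":[0,0,100],"jaw":0.5},{"delta_pos":[168,97,-75],"rotation":[0,0,110],"jaw":0.5},{"delta_pos":[168,97,-50],"rotation":[0,0,119.6],"jaw":0.5},{"delta_pos":[168,97,-25],"rotation":[0,0,119.6],"jaw":0.5},{"delta_pos":[168,97,-10],"rotation":[0,0,119.6],"jaw":0.5},{"delta_pos":[168,97,0],"rotation":[0,0,119.6],"jaw":0.5},{"delta_pos":[168,97,5],"rotation":[0,0,119.6],"jaw":0.5}]'
```

```text
t: 6.25
tcp_pos: [479.8, -60.1, 12.8]
orientation: [0.993, -0.118, -0.0, -0.0]
force: [0.5, -0.8, -3.5]
finger_gap: 0.669
finger_force: 30.0
```

```bash
python3 -m jog '[{"delta_pos":[0,0,2],"rotation":[0,0,0],"jaw":0.5},{"delta_pos":[0,0,4],"rotation":[0,0,0],"jaw":0.5},{"delta_pos":[0,0,4.8],"rotation":[0,0,0],"jaw":0.5},{"delta_pos":[0,0,4.8],"rotation":[0,0,0],"jaw":0.5}]'
```

```text
t: 6.75
tcp_pos: [479.9, -60.1, 8.2]
orientation: [0.993, -0.118, 0.0, 0.0]
force: [0.1, 0.2, -2.7]
finger_gap: 0.672
finger_force: 30.0
```

```bash
python3 -m jog '[{"delta_pos":[0,0,0.4],"rotation":[0,0,0],"jaw":0.5},{"delta_pos":[0,0,0.7],"rotation":[0,0,0],"jaw":0.5},{"delta_pos":[0,0,0.5],"rotation":[0,0,0],"jaw":0.2},{"delta_pos":[0,0,0.5],"rotation":[0,0,0],"jaw":-0.2},{"delta_pos":[0,0,0.3],"rotation":[0,0,0],"jaw":-1},{"delta_pos":[0,0,0],"rotation":[0,0,0],"jaw":-1},{"delta_pos":[0,0,-30],"rotation":[0,0,0],"jaw":-1},{"delta_pos":[0,0,-80],"rotation":[0,0,0],"jaw":-1},{"delta_pos":[0,0,-140],"rotation":[0,0,0],"jaw":-1},{"delta_pos":[0,0,-170],"rotation":[0,0,0],"jaw":-1},{"delta_pos":[0,0,-170],"rotation":[0,0,0],"jaw":-1},{"delta_pos":[0,0,-170],"rotation":[0,0,0],"jaw":-1}]'
python3 - <<'E'
from h import *
np.set_printoptions(precision=2,suppress=True)
p=viewer.read_camera("wrist"); C=cloud(p); np.savez("w2.npz",C=C,pix=p["pixels"]); save(p,"w2.png")
print("cam",-cv2.Rodrigues(np.array(p["rvec"],float))[0].T@np.ravel(p["tvec"]))
P=p["pixels"].astype(int); br=P.sum(2)
def rect(n,q): print(n,len(q),cv2.minAreaRect(q[:,:2].astype(np.float32)) if len(q)>5 else 0, np.median(q,0) if len(q) else 0)
g=(C[...,0]>540)&(C[...,0]<740)&(C[...,1]>-120)&(C[...,1]<90)
for z0,z1,b0,b1 in [(6,14,0,999),(72,85,0,999),(40,70,250,999),(50,70,0,999)]:
    rect((z0,z1),C[g&(C[...,2]>z0)&(C[...,2]<z1)&(br>b0)&(br<b1)])
s=(C[...,0]>420)&(C[...,0]<540)&(C[...,1]>-130)&(C[...,1]<20)&(C[...,2]>42)&(C[...,2]<60); rect("sleeve",C[s])
b=(np.abs(C[...,2])<6); print("bench",np.median(C[b][:,2]))
E
```

```text
t: 8.25
tcp_pos: [479.2, -60.0, 177.0]
orientation: [0.993, -0.118, -0.001, -0.0]
force: [0.0, -0.1, 0.1]
finger_gap: 1.004
finger_force: 0.0
cam [561.48 -78.9  357.5 ]
(6, 14) 4620 ((635.8601684570312, -2.5298843383789062), (129.39199829101562, 79.08696746826172), 75.8790512084961) [619.07 -25.93   9.74]
(72, 85) 1738 ((641.3895263671875, 21.509113311767578), (20.650310516357422, 60.15969467163086), 75.8388442993164) [642.21  20.57  77.5 ]
(40, 70) 2146 ((630.9143676757812, -21.063526153564453), (70.44965362548828, 29.760984420776367), 75.54525756835938) [629.73 -15.94  64.59]
(50, 70) 2451 ((623.7149658203125, -13.58065414428711), (77.21266174316406, 61.18473815917969), 62.183589935302734) [629.61 -11.75  64.37]
sleeve 2503 ((481.22637939453125, -59.75385665893555), (62.016544342041016, 50.39339065551758), 75.90770721435547) [482.57 -59.97  49.85]
bench 0.5802436376143278
```

View pics/w2.png

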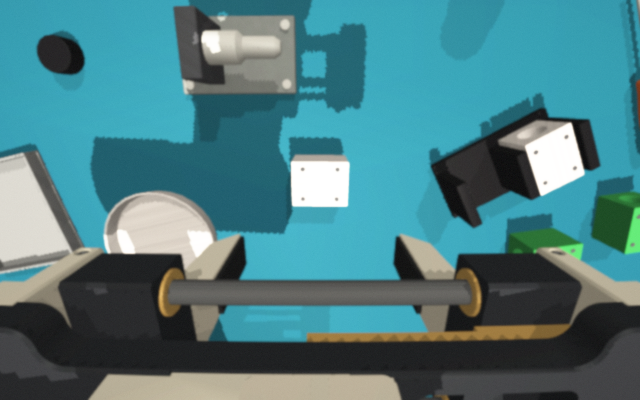

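The wrist picture shows the sleeve lying on the bench at (320,182), parallel to the pin, which points right at (245,45). The plate is at (195,45), the jar stays clear, and the right-hand sleeve is still in the rack at (550,155). Gauge origin is about (639.3,12.0) with yaw 75.85°. I'll turn 90° and take the sleeve across its sides.

```bash
python3 -m jog '[{"delta_pos":[0.8,0,10],"rotation":[0,0,-10],"jaw":-1},{"delta_pos":[0.8,0,20],"rotation":[0,0,-20],"jaw":-1},{"delta_pos":[0.8,0,30],"rotation":[0,0,-30],"jaw":-1},{"delta_pos":[0.8,0,40],"rotation":[0,0,-40],"jaw":-1},{"delta_pos":[0.8,0,50],"rotation":[0,0,-50],"jaw":-1},{"delta_pos":[0.8,0,60],"rotation":[0,0,-60],"jaw":-1},{"delta_pos":[0.8,0,70],"rotation":[0,0,-70],"jaw":-1},{"delta_pos":[0.8,0,80],"rotation":[0,0,-80],"jaw":-1},{"delta_pos":[0.8,0,90],"rotation":[0,0,-89.5],"jaw":-1},{"delta_pos":[0.8,0,120],"rotation":[0,0,-89.5],"jaw":-1},{"delta_pos":[0.8,0,150],"rotation":[0,0,-89.5],"jaw":-1},{"delta_pos":[0.8,0,165],"rotation":[0,0,-89.5],"jaw":-1},{"delta_pos":[0.8,0,172],"rotation":[0,0,-89.5],"jaw":-1},{"delta_pos":[0.8,0,172],"rotation":[0,0,-89.5],"jaw":-1},{"delta_pos":[0.8,0,172],"rotation":[0,0,-89.5],"jaw":0.5},{"delta_pos":[0.8,0,172],"rotation":[0,0,-89.5],"jaw":0.5},{"delta_pos":[0.8,0,172],"rotation":[0,0,-89.5],"jaw":0.5},{"delta_pos":[0.8,0,172],"rotation":[0,0,-89.5],"jaw":0.5},{"delta_pos":[0.8,0,172],"rotation":[0,0,-89.5],"jaw":0.5},{"delta_pos":[0.8,0,172],"rotation":[0,0,-89.5],"jaw":0.5}]' 30
python3 -c "
from h import *
s=readout.sense();print(s['tcp_pos'],s['orientation'],R.from_quat(s['orientation']).as_matrix().round(4))"
```

```text
t: 10.8
tcp_pos: [480.8, -60.4, 6.2]
orientation: [0.789, 0.615, 0.0, 0.0]
force: [0.9, 0.1, 1.9]
finger_gap: 0.542
finger_force: 30.0
[480.76584639 -60.36717736   6.17389803] [7.88541701e-01 6.14981241e-01 1.45814919e-04 1.92985004e-04] [[ 2.436e-01  9.699e-01  5.000e-04]
 [ 9.699e-01 -2.436e-01 -1.000e-04]
 [-0.000e+00  5.000e-04 -1.000e+00]]
```

```bash
python3 -m jog '[{"delta_pos":[0,0,-10],"rotation":[0,0,0],"jaw":0.5},{"delta_pos":[0,0,-45],"rotation":[0,0,0],"jaw":0.5},{"delta_pos":[-8,40,-45],"rotation":[0,0,0],"jaw":0.5},{"delta_pos":[-15.5,85,-45],"rotation":[0,0,0],"jaw":0.5},{"delta_pos":[-15.5,120,-40],"rotation":[0,0,0],"jaw":0.5},{"delta_pos":[-15.5,136,-30],"rotation":[0,0,0],"jaw":0.5},{"delta_pos":[-15.5,136,-30],"rotation":[0,0,0],"jaw":0.5},{"delta_pos":[-15.5,136,-30],"rotation":[0,0,0],"jaw":0.5},{"delta_pos":[-15.5,136,-30],"rotation":[0,0,0],"jaw":0.5}]'
python3 - <<'E'
from h import *
np.set_printoptions(precision=2,suppress=True)
p=viewer.read_camera("wrist"); C=cloud(p); np.savez("w3.npz",C=C,pix=p["pixels"]); save(p,"w3.png")
s=readout.sense(); M=R.from_quat(s["orientation"]).as_matrix(); print(s["tcp_pos"])
L=(C-s["tcp_pos"])@M   # tool frame: x along pin, y across, z down
P=p["pixels"].astype(int); br=P.sum(2)
def st(n,m):
    q=L[m]; print(n,len(q),"x",np.percentile(q[:,0],[1,50,99]),"y",np.percentile(q[:,1],[1,50,99]),"z",np.percentile(q[:,2],[1,50,99]))
x,y,z=L[...,0],L[...,1],L[...,2]
# sleeve top and side faces
st("sleeve top",(abs(x)<45)&(abs(y)<23)&(abs(z+44)<3)); st("sleeve front",(abs(x-31)<6)&(abs(y)<30)&(z>-43)&(z<6))
for a in range(52,116,8):
    m=(x>a)&(x<a+8)&(abs(y)<40)&(z<5)&(z>-40)
    if m.sum()>10:
        q=L[m]; A=np.c_[2*q[:,1],2*q[:,2],np.ones(len(q))]; 
        so=np.linalg.lstsq(A,(q[:,1:]**2).sum(1),rcond=None)[0]; print(a,m.sum(),"y",q[:,1].min(),q[:,1].max(),"top z",q[:,2].min(),"circle yz",so[:2],"r",np.sqrt(so[2]+so[0]**2+so[1]**2))
st("plate top",(x>100)&(abs(y)<50)&(z<-36)); st("base",(x>40)&(abs(y)<50)&(z>20)&(z<29))
E
```

```text
t: 11.92
tcp_pos: [608.2, -108.3, 36.6]
orientation: [0.789, 0.615, 0.0, 0.0]
force: [-0.3, -1.6, -2.9]
finger_gap: 0.54
finger_force: 30.0
[ 608.35 -108.31   36.68]
sleeve top 6475 x [-29.44  11.73  31.99] y [-22.52   0.25  22.52] z [-44.89 -43.54 -41.88]
sleeve front 2190 x [25.21 31.71 32.31] y [-24.66  -0.36  24.56] z [-42.97 -19.48   5.57]
52 210 y -6.938598175838692 10.277284164371027 top z -28.575103513486912 circle yz [  1.58 -20.52] r 6.0966855561037265
60 517 y -8.146464115225632 10.865992210176072 top z -29.211101112057726 circle yz [  1.47 -18.86] r 9.232243533157659
68 541 y -7.973081898874407 10.71464241225909 top z -29.928787492155625 circle yz [  1.37 -19.  ] r 9.08065134549349
76 578 y -8.401776355951775 11.062770738313718 top z -30.08005109696895 circle yz [  1.3  -18.69] r 9.314705416576608
84 631 y -10.197508459622416 12.323432415844282 top z -30.969709548154704 circle yz [  1.24 -19.44] r 9.121673823298707
92 975 y -13.394280814698167 15.92651446813878 top z -34.97259923186305 circle yz [  1.25 -19.64] r 13.204777368493374
100 1014 y -13.579329694187392 15.656201310889129 top z -35.47929285825843 circle yz [  1.14 -18.56] r 14.395506306650793
108 1084 y -13.521574625574658 15.901655824193478 top z -34.84357733290633 circle yz [  1.14 -18.4 ] r 14.524720402982922
plate top 1929 x [124.31 126.18 128.75] y [-27.94   0.24  29.77] z [-42.54 -40.48 -36.21]
base 8970 x [ 45.62  85.45 132.7 ] y [-38.12 -11.37  40.4 ] z [23.29 26.92 28.59]
```

View pics/w3.png

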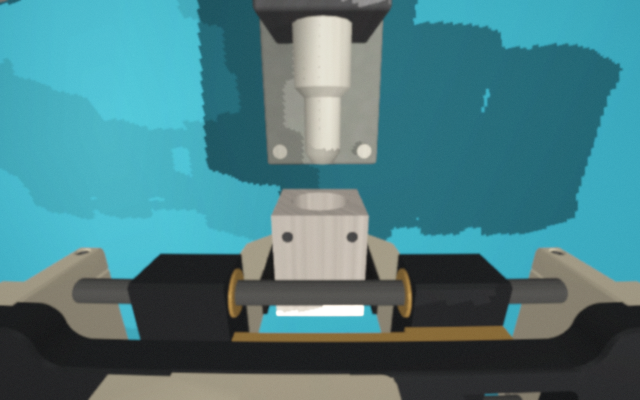

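The sleeve's end at (320,200) faces the pin tip at (322,155). The pin axis is +1.2 mm in tool y from the sleeve's axis, heights agree within 0.5 mm, and the plate face is about 93 mm of travel ahead of contact (61 mm if it stops at the step). I'll slide on gently.

```bash
python3 -m jog '[{"delta_pos":[0,1.2,0],"rotation":[0,0,0],"jaw":0.5},{"delta_pos":[8,1.2,0],"rotation":[0,0,0],"jaw":0.5},{"delta_pos":[16,1.2,0],"rotation":[0,0,0],"jaw":0.5},{"delta_pos":[24,1.2,0],"rotation":[0,0,0],"jaw":0.5},{"delta_pos":[32,1.1,0],"rotation":[0,0,0],"jaw":0.5},{"delta_pos":[40,1.1,0],"rotation":[0,0,0],"jaw":0.5},{"delta_pos":[46,1.1,0],"rotation":[0,0,0],"jaw":0.5},{"delta_pos":[52,1.1,0],"rotation":[0,0,0],"jaw":0.5},{"delta_pos":[55,1.1,0],"rotation":[0,0,0],"jaw":0.5},{"delta_pos":[55,1.1,0],"rotation":[0,0,0],"jaw":0.5}]'
python3 -m jog '[{"delta_pos":[1.5,0,0],"rotation":[0,0,0],"jaw":0.5},{"delta_pos":[3,0,0],"rotation":[0,0,0],"jaw":0.5},{"delta_pos":[4.5,0,0],"rotation":[0,0,0],"jaw":0.5},{"delta_pos":[6,0,0],"rotation":[0,0,0],"jaw":0.5},{"delta_pos":[7.5,0,0],"rotation":[0,0,0],"jaw":0.5},{"delta_pos":[7.5,0,0],"rotation":[0,0,0],"jaw":0.5}]'
```

```text
t: 13.22
tcp_pos: [623.2, -55.3, 36.0]
orientation: [0.788, 0.615, 0.0, 0.0]
force: [-0.8, -0.5, -2.4]
finger_gap: 0.54
finger_force: 30.0
t: 13.98
tcp_pos: [625.0, -48.0, 36.0]
orientation: [0.788, 0.615, 0.0, 0.0]
force: [-0.1, -0.1, -2.6]
finger_gap: 0.542
finger_force: 30.0
```

```bash
python3 -m jog '[{"delta_pos":[1.5,0,0],"rotation":[0,0,0],"jaw":0.5},{"delta_pos":[3,0,0],"rotation":[0,0,0],"jaw":0.5},{"delta_pos":[4.5,0,0],"rotation":[0,0,0],"jaw":0.5},{"delta_pos":[6,0,0],"rotation":[0,0,0],"jaw":0.5},{"delta_pos":[6,0,0],"rotation":[0,0,0],"jaw":0.5}]'
```

```text
t: 14.6
tcp_pos: [626.5, -42.2, 36.1]
orientation: [0.788, 0.615, 0.0, 0.0]
force: [-0.6, -0.2, -2.2]
finger_gap: 0.542
finger_force: 30.0
```

```bash
python3 -m jog '[{"delta_pos":[3,0,0],"rotation":[0,0,0],"jaw":0.5},{"delta_pos":[6,0,0],"rotation":[0,0,0],"jaw":0.5},{"delta_pos":[9,0,0],"rotation":[0,0,0],"jaw":0.5},{"delta_pos":[12,0,0],"rotation":[0,0,0],"jaw":0.5},{"delta_pos":[15,0,0],"rotation":[0,0,0],"jaw":0.5},{"delta_pos":[18,0,0],"rotation":[0,0,0],"jaw":0.5},{"delta_pos":[20,0,0],"rotation":[0,0,0],"jaw":0.5},{"delta_pos":[21,0,0],"rotation":[0,0,0],"jaw":0.5},{"delta_pos":[21,0,0],"rotation":[0,0,0],"jaw":0.5}]'
python3 -m jog '[{"delta_pos":[1,0,0],"rotation":[0,0,0],"jaw":0.5},{"delta_pos":[2,0,0],"rotation":[0,0,0],"jaw":0.5},{"delta_pos":[2,0,0],"rotation":[0,0,0],"jaw":0.5}]'
```

```text
t: 15.72
tcp_pos: [631.6, -21.9, 36.1]
orientation: [0.789, 0.615, 0.0, 0.0]
force: [-0.5, 0.2, -2.0]
finger_gap: 0.543
finger_force: 30.0
t: 16.1
tcp_pos: [632.1, -19.9, 36.1]
orientation: [0.789, 0.615, 0.0, 0.0]
force: [-1.0, 0.1, -3.4]
finger_gap: 0.54
finger_force: 30.0
```

```bash
python3 -m jog '[{"delta_pos":[0.5,0,0],"rotation":[0,0,0],"jaw":0.5},{"delta_pos":[1,0,0],"rotation":[0,0,0],"jaw":0.5},{"delta_pos":[1.5,0,0],"rotation":[0,0,0],"jaw":0.5},{"delta_pos":[1.5,0,0],"rotation":[0,0,0],"jaw":0.5}]'
```

```text
t: 16.6
tcp_pos: [632.4, -18.8, 36.1]
orientation: [0.789, 0.615, -0.0, 0.0]
force: [0.3, -1.6, -2.4]
finger_gap: 0.544
finger_force: 30.0
```

```bash
python3 -m jog '[{"delta_pos":[0.5,0,0],"rotation":[0,0,0],"jaw":0.5},{"delta_pos":[1,0,0],"rotation":[0,0,0],"jaw":0.5},{"delta_pos":[1,0,0],"rotation":[0,0,0],"jaw":0.5}]'
```

```text
t: 16.98
tcp_pos: [632.4, -18.7, 36.1]
orientation: [0.789, 0.615, -0.001, 0.0]
force: [-1.2, -5.9, -1.4]
finger_gap: 0.545
finger_force: 30.0
```

```bash
python3 -m jog '[{"delta_pos":[0.8,0,0],"rotation":[0,0,0],"jaw":0.5},{"delta_pos":[0.8,0,0],"rotation":[0,0,0],"jaw":0.5}]'
python3 - <<'E'
from h import *
np.set_printoptions(precision=2,suppress=True)
p=viewer.read_camera("wrist"); C=cloud(p)
cv2.imwrite("pics/w4.png",cv2.resize(p["pixels"][120:320,200:440,::-1],None,fx=2.5,fy=2.5,interpolation=cv2.INTER_CUBIC))
m=(C[...,0]>430)&(C[...,0]<630)&(C[...,1]>260)&(C[...,1]<460)&(C[...,2]>16)&(C[...,2]<28)
q=C[m]; print(len(q), cv2.minAreaRect(q[:,:2].astype(np.float32)) if len(q)>9 else 0)
E
```

```text
t: 17.23
tcp_pos: [632.4, -18.7, 36.1]
orientation: [0.789, 0.615, -0.001, 0.001]
force: [-2.0, -8.4, -1.0]
finger_gap: 0.542
finger_force: 30.0
0 0
```

View pics/w4.png

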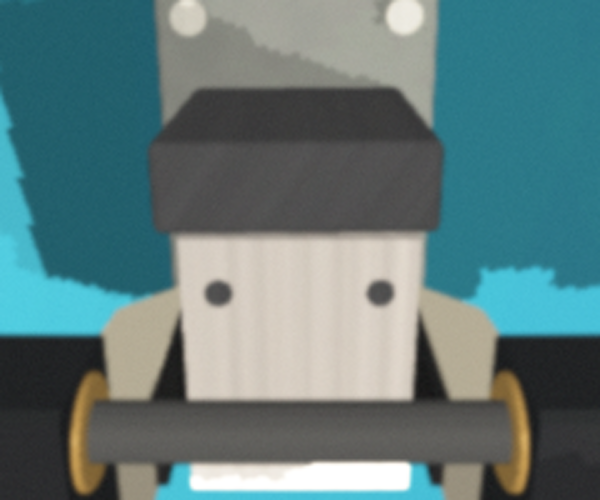

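The sleeve's end at crop row 235 meets the plate's face with no gap, 93 mm of travel and 8 N: fully home. So it goes to the tray. I'll back off the pin, lift and move over.

```bash
python3 -m jog '[{"delta_pos":[-6,0,0],"rotation":[0,0,0],"jaw":0.5},{"delta_pos":[-16,0,0],"rotation":[0,0,0],"jaw":0.5},{"delta_pos":[-28,0,0],"rotation":[0,0,0],"jaw":0.5},{"delta_pos":[-40,0,0],"rotation":[0,0,0],"jaw":0.5},{"delta_pos":[-52,0,0],"rotation":[0,0,0],"jaw":0.5},{"delta_pos":[-64,0,0],"rotation":[0,0,0],"jaw":0.5},{"delta_pos":[-78,0,0],"rotation":[0,0,0],"jaw":0.5},{"delta_pos":[-92,0,0],"rotation":[0,0,0],"jaw":0.5},{"delta_pos":[-106,0,0],"rotation":[0,0,0],"jaw":0.5},{"delta_pos":[-116,0,0],"rotation":[0,0,0],"jaw":0.5},{"delta_pos":[-116,0,0],"rotation":[0,0,0],"jaw":0.5},{"delta_pos":[-116,0,-50],"rotation":[0,0,0],"jaw":0.5},{"delta_pos":[-116,0,-100],"rotation":[0,0,0],"jaw":0.5},{"delta_pos":[-116,0,-130],"rotation":[0,0,0],"jaw":0.5},{"delta_pos":[-116,0,-130],"rotation":[0,0,0],"jaw":0.5}]'
```

```text
t: 19.15
tcp_pos: [606.1, -129.2, 168.6]
orientation: [0.788, 0.615, 0.002, 0.002]
force: [-0.2, -0.8, -3.7]
finger_gap: 0.542
finger_force: 30.0
```

```bash
python3 -m jog '[{"delta_pos":[40,-19,0],"rotation":[0,0,-2],"jaw":0.5},{"delta_pos":[85,-40,0],"rotation":[0,0,-4],"jaw":0.5},{"delta_pos":[130,-61,0],"rotation":[0,0,-6],"jaw":0.5},{"delta_pos":[175,-83,0],"rotation":[0,0,-8],"jaw":0.5},{"delta_pos":[220,-104,0],"rotation":[0,0,-10],"jaw":0.5},{"delta_pos":[265,-125,0],"rotation":[0,0,-12],"jaw":0.5},{"delta_pos":[310,-147,0],"rotation":[0,0,-12],"jaw":0.5},{"delta_pos":[350,-165,0],"rotation":[0,0,-12],"jaw":0.5},{"delta_pos":[372,-176,0],"rotation":[0,0,-12],"jaw":0.5},{"delta_pos":[372,-176,0],"rotation":[0,0,-12],"jaw":0.5},{"delta_pos":[372,-176,0],"rotation":[0,0,-12],"jaw":0.5}]'
python3 - <<'E'
from h import *
np.set_printoptions(precision=3,suppress=True)
p=viewer.read_camera("wrist"); C=cloud(p); save(p,"w5.png")
s=readout.sense(); M=R.from_quat(s["orientation"]).as_matrix(); print(s["tcp_pos"],M)
b=(C[...,0]>430)&(C[...,0]<630)&(C[...,1]>265)&(C[...,1]<460)
m=b&(C[...,2]>16)&(C[...,2]<28); q=C[m]; print(len(q), cv2.minAreaRect(q[:,:2].astype(np.float32)), np.median(q[:,2]))
f=(abs(C[...,0]-526)<40)&(abs(C[...,1]-356)<30); print("floor",np.median(C[f][:,2]))
n=(abs(C[...,0]-526)<110)&(C[...,1]>440)&(C[...,1]<480); print("bench",np.median(C[n][:,2]))
L=(C-s["tcp_pos"])@M; t=(abs(L[...,0])<45)&(abs(L[...,1])<28)&(abs(L[...,2]+44)<4); q=L[t]; print("sleeve in tool",len(q),np.percentile(q,[1,50,99],axis=0), cv2.minAreaRect(q[:,:2].astype(np.float32)))
E
```

```text
t: 20.52
tcp_pos: [524.0, 273.7, 164.6]
orientation: [0.72, 0.694, -0.001, -0.0]
force: [-0.5, 0.3, -3.1]
finger_gap: 0.542
finger_force: 30.0
[524.306 273.365 164.974] [[ 0.037  0.999 -0.002]
 [ 0.999 -0.037 -0.001]
 [-0.001 -0.001 -1.   ]]
2475 ((526.7132568359375, 357.23779296875), (140.6363525390625, 150.82705688476562), 87.56866455078125) 21.32871609775816
floor 3.7071682127674763
bench 0.4224408740518888
sleeve in tool 7259 [[-29.103 -24.962 -45.643]
 [ 11.72    0.271 -43.22 ]
 [ 32.232  25.041 -41.108]] ((1.2196426391601562, 0.16002273559570312), (55.963138580322266, 63.30531692504883), 89.16680908203125)
```

View pics/w5.png

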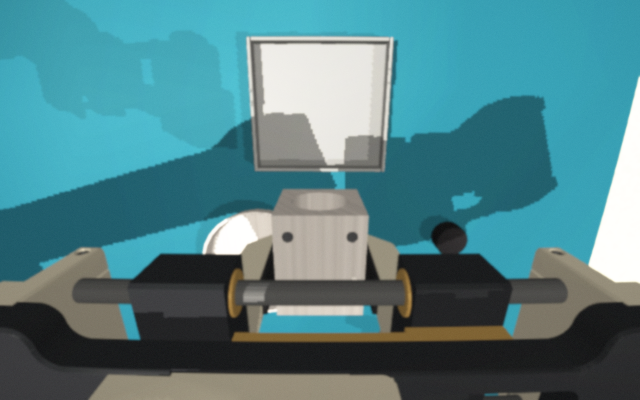

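```bash
python3 -m jog '[{"delta_pos":[30,0,0],"rotation":[0,0,0],"jaw":0.5},{"delta_pos":[65,-1,0],"rotation":[0,0,0],"jaw":0.5},{"delta_pos":[82.4,-1,0],"rotation":[0,0,0],"jaw":0.5},{"delta_pos":[82.4,-1,20],"rotation":[0,0,0],"jaw":0.5},{"delta_pos":[82.4,-1,60],"rotation":[0,0,0],"jaw":0.5},{"delta_pos":[82.4,-1,95],"rotation":[0,0,0],"jaw":0.5},{"delta_pos":[82.4,-1,120],"rotation":[0,0,0],"jaw":0.5},{"delta_pos":[82.4,-1,135],"rotation":[0,0,0],"jaw":0.5},{"delta_pos":[82.4,-1,145],"rotation":[0,0,0],"jaw":0.5},{"delta_pos":[82.4,-1,149],"rotation":[0,0,0],"jaw":0.5},{"delta_pos":[82.4,-1,151],"rotation":[0,0,0],"jaw":0.5},{"delta_pos":[82.4,-1,151],"rotation":[0,0,0],"jaw":0.5},{"delta_pos":[82.4,-1,151],"rotation":[0,0,0],"jaw":0.5}]'
```

```text
t: 22.2
tcp_pos: [526.8, 356.9, 15.6]
orientation: [0.72, 0.694, 0.0, 0.0]
force: [-0.5, 0.5, -2.3]
finger_gap: 0.539
finger_force: 30.0
```

```bash
python3 -m jog '[{"delta_pos":[0,0,2],"rotation":[0,0,0],"jaw":0.5},{"delta_pos":[0,0,3.5],"rotation":[0,0,0],"jaw":0.5},{"delta_pos":[0,0,4.5],"rotation":[0,0,0],"jaw":0.5},{"delta_pos":[0,0,5.2],"rotation":[0,0,0],"jaw":0.5},{"delta_pos":[0,0,5.2],"rotation":[0,0,0],"jaw":0.5}]'
```

```text
t: 22.82
tcp_pos: [526.5, 356.7, 10.2]
orientation: [0.72, 0.694, 0.0, 0.0]
force: [-2.1, -1.5, 2.7]
finger_gap: 0.545
finger_force: 30.0
```

The sleeve rests on the tray floor, since the force on the tool has turned upward. I'll open part way so the fingers stay clear of the walls, then lift.

```bash
python3 -m jog '[{"delta_pos":[0,0,0],"rotation":[0,0,0],"jaw":0.1},{"delta_pos":[0,0,0],"rotation":[0,0,0],"jaw":-0.4},{"delta_pos":[0,0,0],"rotation":[0,0,0],"jaw":-0.4},{"delta_pos":[0,0,0],"rotation":[0,0,0],"jaw":-0.4},{"delta_pos":[0,0,-15],"rotation":[0,0,0],"jaw":-0.4},{"delta_pos":[0,0,-50],"rotation":[0,0,0],"jaw":-0.4},{"delta_pos":[0,0,-110],"rotation":[0,0,0],"jaw":-0.4},{"delta_pos":[-60,0,-170],"rotation":[0,0,0],"jaw":-0.4},{"delta_pos":[-90,0,-190],"rotation":[0,0,0],"jaw":-0.4},{"delta_pos":[-90,0,-190],"rotation":[0,0,0],"jaw":-0.4}]'
python3 - <<'E'
from h import *
p=viewer.read_camera("wrist"); C=cloud(p); 
b=(C[...,0]>430)&(C[...,0]<630)&(C[...,1]>265)&(C[...,1]<460)
for z0,z1 in((16,28),(48,62)):
    q=C[b&(C[...,2]>z0)&(C[...,2]<z1)]; print(len(q),cv2.minAreaRect(q[:,:2].astype(np.float32)),np.median(q[:,2]))
p=viewer.read_camera("scene"); cv2.imwrite("pics/s1.png",cv2.resize(p["pixels"][70:350,200:500,::-1],(640,597),interpolation=cv2.INTER_CUBIC))
E
```

```text
t: 24.08
tcp_pos: [525.1, 264.9, 204.8]
orientation: [0.721, 0.693, 0.004, 0.002]
force: [-0.9, 0.0, -0.5]
finger_gap: 0.701
finger_force: 0.0
2014 ((526.702880859375, 357.1716613769531), (139.90109252929688, 150.74717712402344), 87.8581314086914) 21.331475552051685
2687 ((526.7062377929688, 357.4924011230469), (60.90936279296875, 50.395755767822266), 87.76918029785156) 53.748647485267625
```

View pics/s1.png

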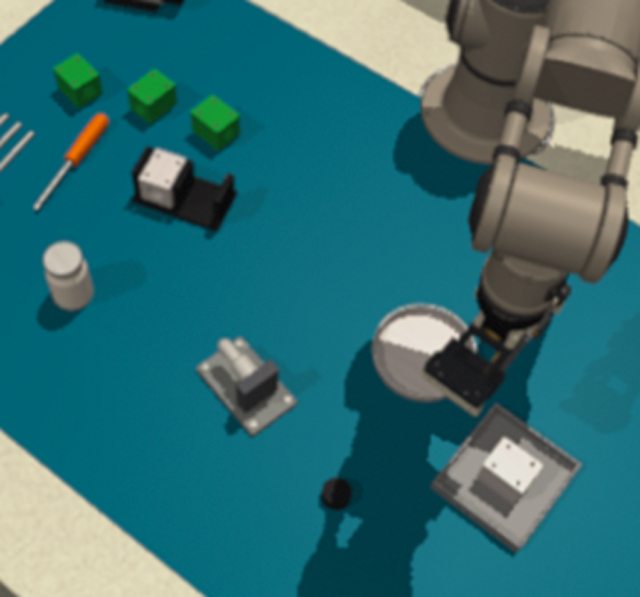

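The sleeve lies flat in the tray's middle at (512,465), 0.3 mm off centre. The other sleeve, driver, jar and cap are unmoved.

```bash
python3 -c "
from plant import job; print(job.hand_in())"
```

```text
the job is handed in; nothing more can be done
None
```

I took the left-hand sleeve from the rack and re-gripped it on the bench; it slid fully home against the gauge plate, so I lowered it flat into the middle of the rectangular tray, and I handed the job in at about 24 s.

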